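Flip the notice stand's kickstand down and hold its frame upright

TASK

At the parcel counter, first flip the notice stand's red kickstand forwards over its top centre so that it drops fully down onto the counter on the customer's side; then bring the notice frame, which a spring folds back towards you, up until it stands upright and hold it there with the fingers (the yellow tab on top is the handiest place), without tipping it well over to the customer's side. Finish while still holding the frame upright and still (a colleague will then lock its hinge), the kickstand down; do not let go, and leave the small parcel, the tape roll and the stack of cups where they are.

Things in the scene. Friction and masses are not known exactly. Their poses are not given: they have to be found in the camera images.
- stand: Foot plate of the notice stand, dark steel, fixed to the counter, 10 mm thick, x -65 to 65 and y -115 to 215 mm in its own frame. Origin on the counter under the frame's middle; x points to the customer's side, away from the robot, turned by its yaw (up to 0.35 rad either way), y to the robot's left. The hub bar about which frame and kickstand turn lies along y at x = 0, z = 45 mm.
- frame (a joint): Lean of the notice frame about the hub bar, rad: 0 is upright, negative leans towards the robot, positive towards the customer. Stops at -0.45 and +0.4. Rests at -0.45. A return spring always folds it back to -0.45: holding it upright takes about 2.3 N at the tab (5 N half-way up the panel). It has no latch.
- frame_tab (a point): Centre of the yellow grip tab on top of the notice frame, 209 mm from the hub bar's axis. The tab is 50 mm wide, 12 mm thick, stands 38 mm above the panel. The panel below is 150 mm wide (y -75 to 75 mm of the stand), 12 mm thick, its top 190 mm from the axis, grey at the back (robot's side), orange with black stripes in front. z runs up the panel, x is its normal on the customer's side.
- kickstand (a joint): Angle of the kickstand about the hub bar, rad: 0 is folded up (leaning back 0.40 rad from vertical, towards the robot), 0.40 straight up (top centre), 2.20 fully down, its foot on the counter on the customer's side. Swings freely under its own weight: short of top centre it falls back to 0, past it falls down to 2.20. Needs less than 3 N.
- kickstand_foot (a point): Centre of the kickstand's round black rubber foot (ball of 20 mm), at the free end of the leg: a red round bar of 12 mm, 150 mm from the hub's axis to this point, alone beside the notice frame (105 mm from its left edge), swinging in the stand's x-z plane.
- kickstand_hub (a point): Pivot of the kickstand on the hub bar: at x = 0, y = 180, z = 45 mm of the stand.
- parcel: bystander, leave it alone: a small taped cardboard parcel, 90 by 120 by 50 mm, loose on the counter. Origin at the centre of its underside, z up.
- tape: bystander, leave it alone: a roll of tan packing tape standing flat on the counter, 96 mm across, 48 mm high. Origin at the centre of its underside, z up.
- cups: bystander, leave it alone: a stack of white plastic cups, 70 mm across, 101 mm high. Origin at the centre of its underside, z up.

How it is judged:
By the outcome, as a careful person would: the job done as asked, in the order asked, and still so for the second after the job is handed in, while the arm keeps its last pose, push and grip.
It also fails if it takes over 43 s, if anything falls off the work surface, if the arm or the gripper's body presses on something with over 40 N, if the wrist force passes 120 N, or if a joint passes its speed limit or range.

ROBOT

A 7-joint arm with a two-finger parallel gripper is mounted at the origin on the work surface. World frame = base frame: x ahead of the robot, y to its left, z up, the work surface at z = 0. Lengths are in m, angles in degrees, forces in N, time in s.
With the tool pointing down it reaches from about 0.4 to 0.9 m from the base axis. Payload 5.6 kg.
Tool frame: the origin (TCP) lies where the fingers leave the gripper's body, on its centre line; the fingertips stand 88 mm ahead of it and the grasp point (between the pads) lies 69 mm ahead of it; z points along the fingers, x is the direction in which the jaws open and shut, and the axes are right-handed (so a half turn about z gives the same grasp; the last joint's range is limited). The gripper opens to 92 mm and grips with 3 to 60 N. Pads are 20 mm wide; open, the fingers measure 128 mm over their backs; the gripper's body (75 mm by 189 mm) begins 69 mm behind the grasp point.
Start: joints at [73.912, 26.786, -0.665, 91.828, 0.344, 61.387, -3.226], TCP at [0.153, -0.632, 0.303] pointing down, gripper open.
Joint ranges: [-144.91, 144.91], [-17.63, 115.5], [-89.93, 88.59], [15.96, 139.68], [-74.01, 254.01], [8.47, 105.57], [-167.45, 167.45]. Speed limits (degrees/s): [147.25, 147.25, 180, 180, 180, 180, 180].

INTERFACE

Orientations are given as a 3x3 rotation matrix whose columns are the frame's x, y, z axes.
In Python, from rig import bot gives the robot as it stands. The module is installed in compiled form; this text tells all that it offers.
- The arm moves only by the tool send_rows, never from a script. Its argument "plan" is text: rows parted by semicolons, each of 7 numbers parted by spaces: the shift along the tool's x, y, z in units of 80 cm (1.0 is 80 cm), then the turn, a rotation vector about the tool's x, y, z in units of 180 degrees (1.0 is 180 degrees), then the opening, from -1 (shut) to 1 (fully open). In form: x y z ax ay az fingers; .... A call has 1 to 12 rows; each row is the pose to reach, as a shift and turn from the pose commanded when the call began, along the tool's axes at that moment, turning the shorter way round; what a row does not reach only later rows make up. A row lasts 1/10 s, in which the tool goes at most 50 mm and 8.59 degrees, less where a joint would pass 70% of its speed; a pose out of reach is approached as far as the arm can. A call with a number of a shift or a turn outside -1 to 1 is refused whole. A call with a gripper value outside its range is refused whole. The fingers move at their own pace and stop on an object; the grip force is fixed at half the most. Time passes only in rows, so rows that repeat a pose let the fingers close. It gives the time, the measured TCP pose, the force and the opening at its end, in the units of the state.
- bot.sense(): the state, without advancing time (a new reading comes with each control period).
- bot.capture(name): name is "side" or "top" or "wrist"; returns the picture (420x560x3 uint8, red, green, blue); there is no depth.
- bot.camera_model(name): a dict with "fx", "fy", "cx", "cy" (pixels), "R" (3x3) and "t" (3): a world point X has camera coordinates R X + t; the wrist camera has in their place "tool_from_camera" (4x4, takes a point from camera to tool coordinates, whose origin is the TCP and whose axes are the tool frame's). Camera axes: x right, y down, z forward; pixel columns grow to the right and rows downward; lengths in m; the calibration is good to about 2 mm. A picture is of the moment at which its call begins: read the wrist's pose just before it. camera_model takes no time and is no camera call.
- bot.sign_off(): hands the job in, once; it reports no verdict.
The state is a dict: "time": time; "joint_positions": joint angles; "dq": joint speeds; "effort": joint torques, N m; "position": TCP position; "orientation": TCP orientation; "wrist_force": force on the tool from outside, world axes, zero at the start; "wrist_torque": the same for the moment, N m; "finger_gap": opening from 0.0 (shut) to 1.0 (fully open).
Only numpy, scipy, OpenCV 4.12 (cv2) and the standard library are available. Lean on these libraries where they do the work, as an engineer would, in place of code of your own. Each camera call takes 0.05 s, during which the arm holds its last target. There are 200 camera calls.

## Working session

There is one attempt and no reset: what is moved stays moved. The work goes in short steps, Python scripts to look and compute and a tool call to move; the robot and the scene stay as the last step left them, time stands still between calls to the robot, and variables do not carry over. Pictures are saved under pics/ and viewed, about 8 in all and at most 12, crops included, and the job is handed in when it is done.

Besides the shell and the picture viewer there is one more tool, called after "Request:" in YAML: its name, and indented under it one key for each argument. send_rows: Moves the arm, as the interface text tells. Shifts and turns lie within -1 to 1; 1 stands for 80 cm of shift or 180 degrees of turn. Its arguments: {"type":"object","properties":{"plan":{"type":"string"}},"required":["plan"]}

```bash
mkdir -p pics
python3 - <<'E'
from rig import bot
import cv2,numpy as np
s=bot.sense();print({k:np.round(v,3).tolist() for k,v in s.items()})
ims=[]
for n in("side","top"):
    im=bot.capture(n);cv2.imwrite(f"pics/{n}0.png",im[:,:,::-1])
    m=bot.camera_model(n);print(n,{k:np.round(v,4).tolist() for k,v in m.items()}, 'C',(-np.array(m["R"]).T@np.array(m["t"])).round(3))
print(bot.camera_model("wrist"))
E
```

```text
{'time': 0.0, 'joint_positions': [73.911, 26.836, -0.663, 91.882, 0.342, 61.387, -3.225], 'dq': [0.108, -0.034, -0.027, 0.06, 0.034, 0.165, -0.004], 'effort': [0.0, -52.057, -0.013, -24.375, -0.057, 0.017, 0.0], 'position': [0.153, -0.631, 0.302], 'orientation': [[0.235, -0.972, -0.001], [-0.972, -0.235, 0.002], [-0.002, 0.0, -1.0]], 'wrist_force': [-0.121, -1.193, 0.957], 'wrist_torque': [0.026, -0.042, -0.002], 'finger_gap': 1.001}
side {'fx': 389.8484, 'fy': 389.8484, 'cx': 277.2878, 'cy': 214.7271, 'R': [[-0.9873, -0.1584, 0.0082], [-0.0957, 0.554, -0.827], [0.1264, -0.8173, -0.5621]], 't': [0.616, 0.2054, 0.9129]} C [0.512 0.73  0.678]
top {'fx': 382.5204, 'fy': 382.5204, 'cx': 270.3561, 'cy': 206.539, 'R': [[-0.004, -1.0, 0.0046], [-0.9981, 0.0037, -0.0621], [0.0621, -0.0048, -0.9981]], 't': [-0.0149, 0.6563, 1.0736]} C [ 0.588 -0.012  1.112]
{'fx': 378.3307883003151, 'fy': 378.3307883003151, 'cx': 274.2301922592139, 'cy': 213.96393589870684, 'tool_from_camera': array([[ 9.99999785e-01,  5.75780052e-04,  3.13033934e-04,
        -5.16869408e-04],
       [-6.33316051e-04,  9.71859225e-01,  2.35561552e-01,
        -6.48536785e-02],
       [-1.68593274e-04, -2.35561700e-01,  9.71859381e-01,
        -8.14546418e-02],
       [ 0.00000000e+00,  0.00000000e+00,  0.00000000e+00,
         1.00000000e+00]])}
```

View pics/side0.png

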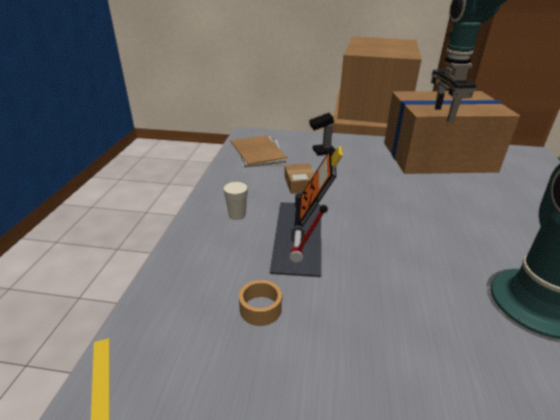

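View pics/top0.png

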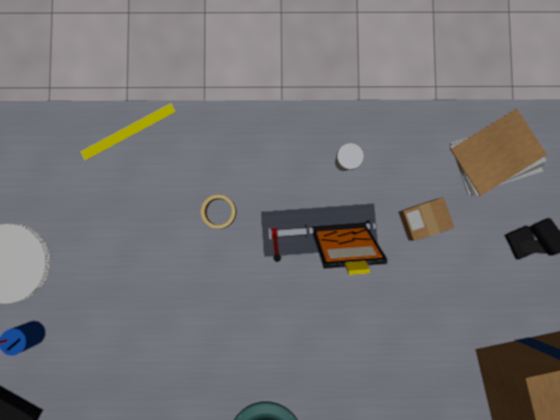

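The side view shows the frame leaning back, with its yellow tab at (337,157), the red leg with its hub at (297,255) and foot at (323,209), and the tape at (260,302). In the top view the foot is at (277,258), the tab at (357,268), the plate's top-left corner at (262,212), the cups at (350,156), the parcel at (428,219) and the tape at (218,211).

```bash
cat > h.py <<'E'
import cv2,numpy as np
from rig import bot
def ray(n,u,v):
    m=bot.camera_model(n);R=np.array(m["R"]);C=-R.T@np.array(m["t"])
    return C,R.T@np.array([(u-m["cx"])/m["fx"],(v-m["cy"])/m["fy"],1])
def onz(n,p,z):
    C,d=ray(n,*p);return C+d*(z-C[2])/d[2]
def proj(n,X):
    m=bot.camera_model(n);c=np.array(m["R"])@X+np.array(m["t"]);return np.array([m["cx"]+m["fx"]*c[0]/c[2],m["cy"]+m["fy"]*c[1]/c[2]])
def tri(p,q):
    C1,d1=ray("top",*p);C2,d2=ray("side",*q)
    s=np.linalg.lstsq(np.c_[d1,-d2],C2-C1,rcond=None)[0]
    a,b=C1+s[0]*d1,C2+s[1]*d2;return (a+b)/2,np.linalg.norm(a-b)
def blob(im,f,box):
    h=cv2.cvtColor(im,cv2.COLOR_RGB2HSV).astype(int);x0,y0,x1,y1=box
    m=np.zeros(h.shape[:2],np.uint8);m[y0:y1,x0:x1]=f(h[y0:y1,x0:x1]);
    n,l,s,c=cv2.connectedComponentsWithStats(m);k=1+np.argmax(s[1:,4]);return c[k],s[k],(l==k)
Y=lambda h:(h[...,0]>22)&(h[...,0]<35)&(h[...,1]>150)&(h[...,2]>90)
RD=lambda h:((h[...,0]<6)|(h[...,0]>174))&(h[...,1]>130)&(h[...,2]>50)
BK=lambda h:(h[...,2]<40)
E
python3 - <<'E'
from h import *
t=cv2.imread("pics/top0.png")[:,:,::-1].copy();s=cv2.imread("pics/side0.png")[:,:,::-1].copy()
ty,st,_=blob(t,Y,(335,250,385,285));sy,ss,_=blob(s,Y,(320,140,350,175))
tb,sb,_=blob(t,BK,(268,248,286,268));zb,sz,_=blob(s,BK,(316,200,332,217))
print("tab",ty,st,sy,ss,tri(ty,sy),onz("top",ty,.233));print("foot",tb,sb,zb,sz,tri(tb,zb),onz("top",tb,.183))
for n,p,b in(("tr",t,(265,225,285,265)),("sr",s,(285,200,332,260))):print(n,blob(p,RD,b)[:2])
for p in((262,212),(373,205)):print("corner",onz("top",p,.01))
for p,z in(((350,156),.101),((428,219),.05),((218,211),.048)):print(onz("top",p,z))
a=cv2.resize(t[190:290,245:395],None,fx=5,fy=5,interpolation=2)
cv2.imwrite("pics/c.png",a[:,:,::-1])
E
```

```text
tab [357.23809524 267.30952381] [346 261  24  13 252] [336.28695652 155.80869565] [332 147  10  19 115] (array([ 0.50350649, -0.21411277,  0.23318861]), np.float64(0.00038298059867677227)) [ 0.50329602 -0.21416852  0.233     ]
foot [276.63333333 257.26666667] [274 255   6   6  30] [322.74285714 208.77142857] [320 206   7   7  35] (array([ 0.52366802, -0.03123973,  0.18351204]), np.float64(0.0005001089453527259)) [ 0.52338202 -0.03126594  0.183     ]
tr (array([274.83928571, 239.74107143]), array([272, 228,   7,  26, 112], dtype=int32))
sr (array([307.8241206 , 232.84422111]), array([291, 212,  32,  40, 199], dtype=int32))
corner [0.6412244  0.00672756 0.01      ]
corner [ 0.66027244 -0.31427953  0.01      ]
[ 0.78584957 -0.23048024  0.101     ]
[ 0.6180612  -0.45572513  0.05      ]
[0.64265321 0.12856173 0.048     ]
```

View pics/c.png

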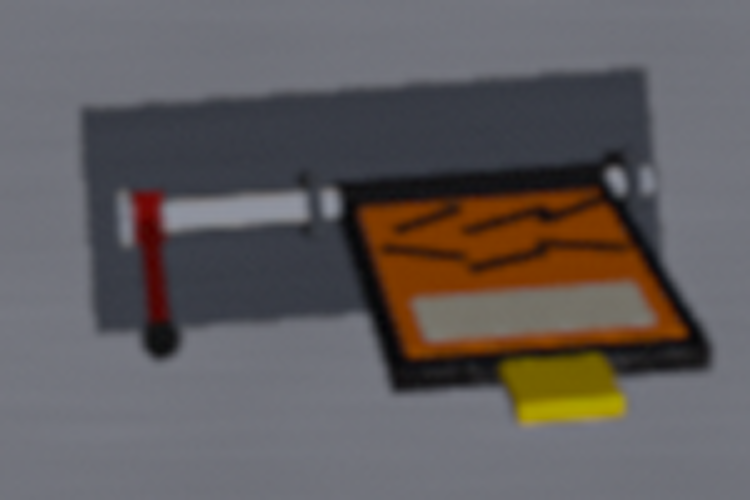

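The two views agree to 0.5 mm, and the tab and foot heights match what was given. That puts the stand at about (0.594, -0.208) with a yaw of about 3.7°.

```bash
cat >> h.py <<'E'
from scipy.spatial.transform import Rotation as Ro
O=np.array([.594,-.208,0]);YAW=.064
S=Ro.from_euler('z',YAW).as_matrix()
def W(*p): return O+S@np.array(p)
def tool(lean=0): # tool x along panel normal, z down the panel
    z=np.array([-np.sin(lean),0,-np.cos(lean)]);x=np.array([np.cos(lean),0,-np.sin(lean)])
    return S@np.c_[x,np.cross(z,x),z]
def rel(p,R,base=None):
    s=bot.sense();P,Q=(np.array(s["position"]),np.array(s["orientation"])) if base is None else base
    d=Q.T@(p-P)/.8;r=Ro.from_matrix(Q.T@R).as_rotvec()/np.pi
    print(np.round(d,4),np.round(r,4))
E
python3 - <<'E'
from h import *
s=bot.sense();P=np.array(s["position"])
rel(P+[0,0,.1],np.array(s["orientation"]))
rel(W(-.115,.18,.40),tool())
E
```

```text
[-0.0002  0.     -0.125 ] [0. 0. 0.]
[-0.6311 -0.5577 -0.1218] [-3.000e-04  4.000e-04 -4.447e-01]
```

Request:
send_rows:
  plan: "0 0 -0.06 0 0 0 -1; 0 0 -0.12 0 0 0 -1; -0.631 -0.558 -0.122 0 0 -0.445 -1; -0.631 -0.558 -0.122 0 0 -0.445 -1; -0.631 -0.558 -0.122 0 0 -0.445 -1; -0.631 -0.558 -0.122 0 0 -0.445 -1; -0.631 -0.558 -0.122 0 0 -0.445 -1; -0.631 -0.558 -0.122 0 0 -0.445 -1; -0.631 -0.558 -0.122 0 0 -0.445 -1; -0.631 -0.558 -0.122 0 0 -0.445 -1; -0.631 -0.558 -0.122 0 0 -0.445 -1; -0.631 -0.558 -0.122 0 0 -0.445 -1"

```text
time: 1.3
position: [0.3871, -0.1877, 0.3999]
orientation: [[0.998, 0.069, -0.0], [0.069, -0.998, -0.001], [-0.0, 0.001, -1.0]]
wrist_force: [1.0, 0.3, 0.1]
finger_gap: 0.0
```

Run:
```python
from h import *
rel(W(-.115,.18,.40),tool());rel(W(-.115,.18,.238),tool())
```

```text
[ 0.1136 -0.1826 -0.0003] [0.0002 0.     0.0015]
[ 0.1136 -0.1827  0.2022] [0.0002 0.     0.0015]
```

Request:
send_rows:
  plan: "0.114 -0.183 0 0 0 0 -1; 0.114 -0.183 0 0 0 0 -1; 0.114 -0.183 0 0 0 0 -1; 0.114 -0.183 0 0 0 0 -1; 0.114 -0.183 0.08 0 0 0 -1; 0.114 -0.183 0.15 0 0 0 -1; 0.114 -0.183 0.202 0 0 0 -1; 0.114 -0.183 0.202 0 0 0 -1; 0.114 -0.183 0.202 0 0 0 -1; 0.114 -0.183 0.202 0 0 0 -1; 0.114 -0.183 0.202 0 0 0 -1"

```text
time: 2.4
position: [0.4698, -0.0378, 0.2406]
orientation: [[0.998, 0.065, 0.004], [0.065, -0.998, -0.001], [0.004, 0.001, -1.0]]
wrist_force: [-0.3, -0.1, 0.2]
finger_gap: 0.002
```

Run:
```python
from h import *
rel(W(-.115,.18,.238),tool());rel(W(.03,.18,.238),tool())
im=bot.capture("side");cv2.imwrite("pics/s1.png",cv2.resize(im[90:300,220:500],None,fx=2,fy=2)[:,:,::-1])
```

```text
[-0.0024 -0.0027  0.0032] [ 0.0004 -0.0014  0.0002]
[ 0.1789 -0.0026  0.004 ] [ 0.0004 -0.0014  0.0002]
```

View pics/s1.png

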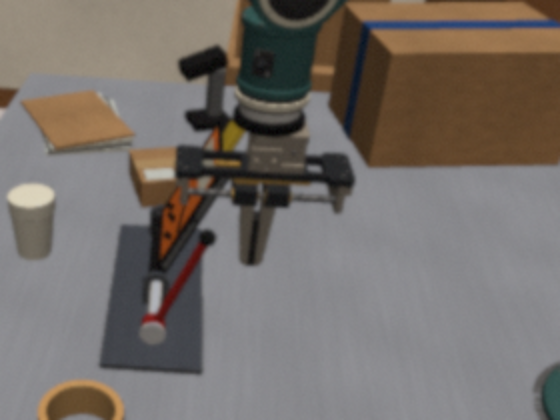

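The closed fingers, tips at crop pixel (250,262), are just behind the black foot at (207,238). Next I push forwards.

Request:
send_rows:
  plan: "0.015 -0.003 0.003 0 0 0 -1; 0.03 -0.003 0.003 0 0 0 -1; 0.045 -0.003 0.003 0 0 0 -1; 0.06 -0.003 0.003 0 0 0 -1; 0.075 -0.003 0.003 0 0 0 -1; 0.09 -0.003 0.003 0 0 0 -1; 0.105 -0.003 0.003 0 0 0 -1; 0.12 -0.003 0.003 0 0 0 -1; 0.14 -0.003 0.003 0 0 0 -1; 0.16 -0.003 0.003 0 0 0 -1; 0.18 -0.003 0.003 0 0 0 -1; 0.19 -0.003 0.003 0 0 0 -1"

```text
time: 3.65
position: [0.6213, -0.0253, 0.2357]
orientation: [[0.998, 0.065, 0.0], [0.065, -0.998, 0.0], [0.0, -0.0, -1.0]]
wrist_force: [0.9, 0.3, -0.1]
finger_gap: 0.006
```

Request:
send_rows:
  plan: "0 0 0 0 0 0 -1; 0 0 0 0 0 0 -1; 0 0 -0.06 0 0 0 -1; 0 0 -0.12 0 0 0 -1; 0 0 -0.2 0 0 0 -1; 0 0 -0.2 0 0 0 -1; 0 0 -0.2 0 0 0 -1; 0 0 -0.2 0 0 0 -1"

```text
time: 4.45
position: [0.6189, -0.0258, 0.3944]
orientation: [[0.998, 0.065, -0.002], [0.065, -0.998, -0.001], [-0.002, 0.001, -1.0]]
wrist_force: [-0.2, -1.0, 0.0]
finger_gap: 0.004
```

Run:
```python
from h import *
im=bot.capture("side");im2=bot.capture("top")
cv2.imwrite("pics/s2.png",np.hstack([cv2.resize(im[90:300,220:420],None,fx=2,fy=2),cv2.resize(im2[130:340,220:420],None,fx=2,fy=2)])[:,:,::-1])
for k in(2.2,2.1,0): a=k-.4;X=W(.15*np.sin(a),.18,.045+.15*np.cos(a));print(k,proj("side",X),proj("top",X))
L=-.45;r=.282
g=lambda r,L:W(r*np.sin(L),0,.045+r*np.cos(L))
rel(g(.35,L)+[0,0,.0],tool(L));rel(W(-.2,.0,.40),tool(L))
```

```text
2.2 [238.85930004 259.36895232] [270.80644935 181.93368141]
2.1 [237.5660471  254.93886288] [270.77265853 180.35463897]
0 [322.63593079 208.67533834] [276.98026992 256.93105795]
[-0.2359  0.2251  0.0425] [-1.000e-04  1.446e-01  2.000e-04]
[-0.2958  0.225  -0.0071] [-1.000e-04  1.446e-01  2.000e-04]
```

View pics/s2.png

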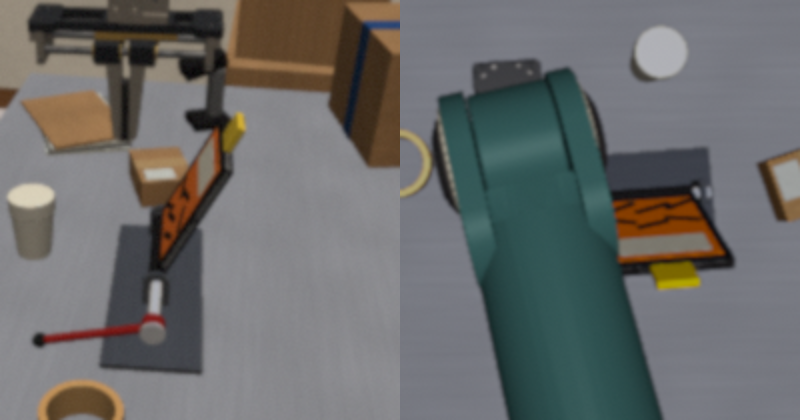

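The side view shows the leg fully down: the foot is at full-image (239.5,260), and the 2.20 rad pose predicts (238.9,259.4). Frame and bystanders look undisturbed. Next I move to above the tab, tilted along the panel.

Request:
send_rows:
  plan: "-0.247 0.225 0.02 0 0.1446 0 0.2; -0.247 0.225 0.02 0 0.1446 0 0.2; -0.247 0.225 0.02 0 0.1446 0 0.2; -0.247 0.225 0.02 0 0.1446 0 0.2; -0.247 0.225 0.02 0 0.1446 0 0.2; -0.247 0.225 0.02 0 0.1446 0 0.2; -0.247 0.225 0.02 0 0.1446 0 0.2; -0.247 0.225 0.02 0 0.1446 0 0.2; -0.247 0.225 0.02 0 0.1446 0 0.2; -0.247 0.225 0.02 0 0.1446 0 0.2"

```text
time: 5.55
position: [0.4352, -0.2165, 0.3796]
orientation: [[0.897, 0.068, 0.438], [0.061, -0.998, 0.03], [0.439, -0.001, -0.899]]
wrist_force: [0.5, -0.4, 1.1]
finger_gap: 0.597
```

Run:
```python
from h import *
L=-.45
g=lambda r,L:W(r*np.sin(L),0,.045+r*np.cos(L))
rel(g(.37,L),tool(L));rel(g(.281,L),tool(L))
s=bot.sense();im=bot.capture("wrist");m=bot.camera_model("wrist");T=np.array(m["tool_from_camera"])
c,st,_=blob(im,Y,(100,50,460,420))
X=g(.228,L)
Xt=np.array(s["orientation"]).T@(X-s["position"]);Xc=np.linalg.inv(T)@np.r_[Xt,1]
print("tab blob",c,st,"pred top centre",m["cx"]+m["fx"]*Xc[0]/Xc[2],m["cy"]+m["fy"]*Xc[1]/Xc[2],s["finger_gap"])
cv2.imwrite("pics/w3.png",im[:,:,::-1])
```

```text
[-0.0029  0.0021  0.0005] [-0.0008 -0.0013  0.001 ]
[-0.0033  0.0023  0.1118] [-0.0008 -0.0013  0.001 ]
tab blob [267.28835137 228.63653724] [ 258  186   20   86 1571] pred top centre 271.274246024056 235.6121106325756 0.5968776078566415
```

View pics/w3.png

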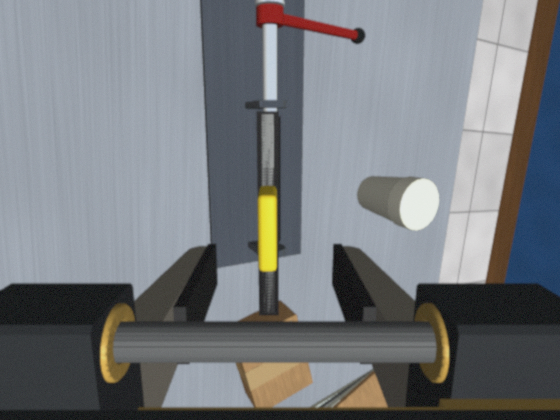

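The wrist view shows the yellow tab at (267,228), centred between the open fingers to within about 4 mm, with the red leg down. I shift slightly, advance along the panel and close.

Request:
send_rows:
  plan: "-0.0055 0 0.03 0 -0.001 0.001 0.2; -0.0055 0 0.06 0 -0.001 0.001 0.2; -0.0055 0 0.09 0 -0.001 0.001 0.2; -0.0055 0 0.11 0 -0.001 0.001 0.2; -0.0055 0 0.11 0 -0.001 0.001 0.2; -0.0055 0 0.11 0 -0.001 0.001 -1; -0.0055 0 0.11 0 -0.001 0.001 -1; -0.0055 0 0.11 0 -0.001 0.001 -1; -0.0055 0 0.11 0 -0.001 0.001 -1; -0.0055 0 0.11 0 -0.001 0.001 -1; -0.0055 0 0.11 0 -0.001 0.001 -1"

```text
time: 6.7
position: [0.4692, -0.2158, 0.2994]
orientation: [[0.898, 0.062, 0.436], [0.056, -0.998, 0.027], [0.437, -0.0, -0.899]]
wrist_force: [0.6, 0.4, 0.6]
finger_gap: 0.127
```

Run:
```python
from h import *
g=lambda r,L:W(r*np.sin(L),0,.045+r*np.cos(L))
s=bot.sense();P=np.array(s["position"]);Q=np.array(s["orientation"]);d=S.T@(P-O);d[2]-=.045
r=np.hypot(d[0],d[2]);a=np.arctan2(d[0],d[2]);th=np.arctan2(-Q[2,0]*-1*-1,-Q[2,2]);print("local",d,"r",r,"ang",a,"tilt",th,s["finger_gap"]*92)
y=S@np.array([0,1,0]);C=O+[0,0,.045]
for f in np.linspace(0,1,11)[1:]:
    M=Ro.from_rotvec(y*f*.45).as_matrix();rel(C+M@(P-C),M@Q,(P,Q))
```

```text
local [-1.24995138e-01  2.06116394e-04  2.54427954e-01] r 0.28347375276716935 ang -0.45664658556082904 tilt -0.4523632667984827 11.650070350454806
[ 0.0159 -0.      0.0003] [-0.     -0.0143 -0.    ]
[ 0.0319 -0.0001  0.0013] [-0.0001 -0.0286 -0.    ]
[ 0.0477 -0.0001  0.003 ] [-0.0001 -0.043  -0.    ]
[ 0.0635 -0.0001  0.0055] [-0.0001 -0.0573 -0.    ]
[ 0.0791 -0.0001  0.0086] [-0.0001 -0.0716 -0.    ]
[ 0.0946 -0.0002  0.0124] [-0.0002 -0.0859 -0.0001]
[ 0.1099 -0.0002  0.017 ] [-2.000e-04 -1.003e-01 -1.000e-04]
[ 0.1249 -0.0002  0.0222] [-2.000e-04 -1.146e-01 -1.000e-04]
[ 0.1397 -0.0003  0.0281] [-2.000e-04 -1.289e-01 -1.000e-04]
[ 0.1543 -0.0003  0.0346] [-3.000e-04 -1.432e-01 -1.000e-04]
```

The gap is 11.7 mm, so the tab is gripped. I swing the frame up about the hub, half-way first.

Request:
send_rows:
  plan: "0.008 0 0 0 -0.007 0 -1; 0.016 0 0 0 -0.0143 0 -1; 0.024 0 0.001 0 -0.0215 0 -1; 0.032 0 0.0013 0 -0.0286 0 -1; 0.04 0 0.002 0 -0.036 0 -1; 0.048 0 0.003 0 -0.043 0 -1; 0.056 0 0.004 0 -0.05 0 -1; 0.0635 0 0.0055 0 -0.0573 0 -1; 0.071 0 0.007 0 -0.0645 0 -1; 0.079 0 0.0086 0 -0.0716 0 -1; 0.079 0 0.0086 0 -0.0716 0 -1"

```text
time: 7.8
position: [0.5292, -0.2118, 0.3207]
orientation: [[0.973, 0.064, 0.223], [0.062, -0.998, 0.015], [0.224, -0.001, -0.975]]
wrist_force: [-2.7, 0.1, 5.1]
finger_gap: 0.13
```

Run:
```python
from h import *
s=bot.sense();P=np.array(s["position"]);Q=np.array(s["orientation"]);d=S.T@(P-O);d[2]-=.045
print("local",d,"r",np.hypot(d[0],d[2]),"ang",np.arctan2(d[0],d[2]),"tilt",np.arcsin(-Q[2,0]),s["finger_gap"]*92,s["wrist_force"],s["wrist_torque"])
X=W(0,0,.045+.2833)
for k in(-.1,0):
    rel(W(.2833*np.sin(k),0,.045+.2833*np.cos(k)),tool(k),(P,Q))
```

```text
local [-0.0648748   0.00037713  0.27566161] r 0.28319262158298636 ang -0.23113618931873242 tilt -0.22585809558453854 12.004446078394059 [-2.68507589  0.08114187  5.09391211] [-0.19976303  0.42779357  0.20912465]
[0.0463 0.0005 0.0027] [-0.0002 -0.0401 -0.0001]
[0.0812 0.0005 0.0089] [-0.0002 -0.0719 -0.0001]
```

Forces are low and the frame is tracking well. On to upright.

Request:
send_rows:
  plan: "0.008 0 0 0 -0.007 0 -1; 0.016 0 0 0 -0.0143 0 -1; 0.024 0 0.001 0 -0.0215 0 -1; 0.032 0 0.0015 0 -0.0286 0 -1; 0.04 0 0.002 0 -0.036 0 -1; 0.048 0 0.003 0 -0.043 0 -1; 0.056 0 0.0045 0 -0.05 0 -1; 0.064 0 0.0055 0 -0.0573 0 -1; 0.072 0 0.007 0 -0.0645 0 -1; 0.081 0 0.0088 0 -0.0719 0 -1; 0.081 0 0.0088 0 -0.0719 0 -1; 0.081 0 0.0088 0 -0.0719 0 -1"

```text
time: 9.0
position: [0.5927, -0.2075, 0.3279]
orientation: [[0.998, 0.063, -0.0], [0.063, -0.998, 0.002], [-0.0, -0.002, -1.0]]
wrist_force: [-3.1, 2.6, 4.1]
finger_gap: 0.13
```

Run:
```python
from h import *
s=bot.sense();P=np.array(s["position"]);Q=np.array(s["orientation"]);d=S.T@(P-O);d[2]-=.045
print("local",d,"r",np.hypot(d[0],d[2]),"ang",np.arctan2(d[0],d[2]),"tilt",np.arcsin(-Q[2,0]),s["finger_gap"]*92,s["wrist_force"],s["dq"])
im=bot.capture("side");im2=bot.capture("top")
cv2.imwrite("pics/s4.png",np.hstack([cv2.resize(im[90:330,220:420],None,fx=2,fy=2),cv2.resize(im2[100:340,200:400],None,fx=2,fy=2)])[:,:,::-1])
for y in(75,-75): print("panel",y,proj("side",W(0,y/1e3,.06)),proj("side",W(0,y/1e3,.235)))
```

```text
local [-0.0012216   0.00055027  0.28286215] r 0.28286479066319603 ang -0.004318670836420263 tilt 0.0003043552871823886 11.926537508291407 [-3.13814801  2.55256495  4.0727141 ] [ 0.17829183 -0.26147968 -0.06796783  0.5150127  -0.18841862 -0.5289773
 -0.15980991]
panel 75 [297.75671351 224.13794698] [300.42210104 166.57594823]
panel -75 [300.30221474 195.59862222] [302.89502368 141.99469505]
```

View pics/s4.png

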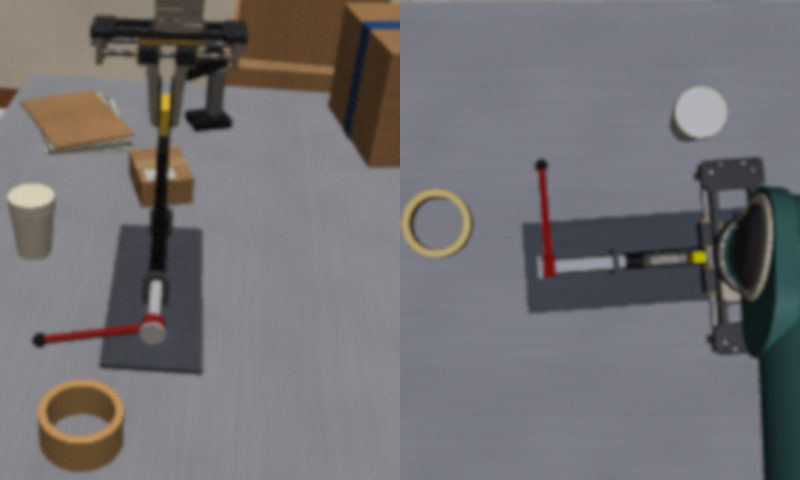

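The panel is edge-on and upright: its near top corner is at full-image (301,166), and upright predicts (300,167). The kickstand foot is still at (239.5,260), and cups, parcel and tape have not moved. I let it settle, check again, then hand in.

Request:
send_rows:
  plan: "0 0 0 0 0 0 -1; 0 0 0 0 0 0 -1; 0 0 0 0 0 0 -1; 0 0 0 0 0 0 -1; 0 0 0 0 0 0 -1; 0 0 0 0 0 0 -1; 0 0 0 0 0 0 -1; 0 0 0 0 0 0 -1"

```text
time: 9.9
position: [0.5931, -0.2075, 0.3279]
orientation: [[0.998, 0.062, -0.0], [0.062, -0.998, 0.002], [-0.0, -0.002, -1.0]]
wrist_force: [-4.3, 4.4, 4.5]
finger_gap: 0.13
```

Run:
```python
from h import *
s=bot.sense();d=S.T@(np.array(s["position"])-O)
tilt=np.arcsin(-np.array(s["orientation"])[2,0]);print(d,tilt,s["finger_gap"]*92,s["wrist_force"],np.abs(s["dq"]).max(),s["time"])
if abs(tilt)<.03 and abs(d[0])<.008 and s["finger_gap"]*92>9: print(bot.sign_off())
```

```text
[-0.00085922  0.00054827  0.32786773] 0.0003626182227729394 11.962916294956196 [-4.29632911  4.37852394  4.50596831] 0.11521601011711582 9.9
the job is handed in; nothing more can be done
None
```

I pushed the kickstand over its top centre with closed fingers and it dropped fully down. Then I gripped the yellow tab, swung the frame upright about its hub and handed the job in at 9.9 s, still holding it.

- **Kickstand:** the foot was within about 1 px of where the fully-down position (2.20 rad) should appear, both after the drop and with the frame up.
- **Frame:** the gripper tilt was under 0.001 rad from upright, and the panel edge was within 1 px of upright in the side view. The arm was still, and the fingers stood 12 mm apart on the 12 mm tab.
- **Force:** the last wrist reading was about 7.6 N, far below the limit. About 4 N of that is sideways, more than the spring alone explains.
- **Bystanders:** the cups, parcel and tape looked unmoved in the pictures I viewed. I judged this by eye and did not re-measure their positions.

No check failed. The only disagreement was the tab sitting about 2 mm from my estimate in the wrist view, which I corrected before gripping.

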